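# Change the batch in a clamping fixture

## Task

Change the batch in the blue clamping fixture: pull its red knob fully out to its detent, lay the finished dark steel part in the green tray, then stand every brass-coloured blank on the bench (three or four, holes up, 50 mm length across the channel) in the channel in one row, the first butted flush against the end stop and each next one flush against its neighbour. With no gap left, push the knob fully home so that the lip locks the row in, and leave the other things on the bench where they are.

Things in the scene. Friction and masses are not known exactly. Their poses are not given: they have to be found in the camera images.
- fixture: Blue clamping fixture, bolted to the bench. Origin: on the bench, below the middle of the channel's width. Own +x: from the knob towards the back fence; +y: along the channel to the end stop. Base plate 12 mm thick (blanks stand on it), x -90 to 46, y -130 to 104 mm. A closed row of blanks has its centres at y = 68, 34, 0, -34 mm, x about 0. Nothing is higher than 50.5 mm
- end_stop (a point): middle of the steel end stop's face at the channel floor: x = 0, y = 85, z = 12 mm of the fixture, axes alike. The stop reaches from x -40 to 26 mm, up to z = 45 mm. The channel runs from it towards -y, open at the far end
- fence (a point): foot of the steel back fence's inner face: x = 26, y = 0, z = 12 mm of the fixture, axes alike. The fence runs the whole length of the channel, up to z = 28 mm
- lip (a point): middle of the yellow hold-down lip's edge on top of the clamp bar (x = 2, y = 10, z = 48 mm of the fixture when home). The lip is 5 mm thick, underside at z = 45.5 mm, y -63 to 83 mm. The bar's face is 28 mm behind its edge: x = -26 mm home, -71 mm out. Home, the lip covers the channel so that nothing goes in from above. Pushed in, the bar slides the blanks against the fence
- clamp (a joint): slide of the clamp, m: 0 = fully home (closed), 0.045 = fully out (open); grows as the knob moves along the fixture's -x. Detents at both ends: leaving either takes about 8 N; up to half way it springs back, past half way it snaps on to the other end and stays. Pushing it home against blanks takes up to 20 N
- clamp_knob (a point): centre of the clamp's red knob: a lying cylinder, diameter 28 mm, 28 mm long along the fixture's x, centre 30 mm above the bench, on a 10 mm shaft; axes as the fixture's. Home it is at x = -130, y = 12 mm of the fixture, its back 16 mm from a small bearing block. It is free all round and can be pinched across y from above
- blankA: brass-coloured machined blank with two dark drilled holes on top, 50 mm (own x) by 34 mm (own y) by 30 mm high, about 140 g; origin at the centre of its underside. The holes lie along its 50 mm length. None if absent from this run: three or four blanks are there
- blankB: brass-coloured machined blank with two dark drilled holes on top, 50 mm (own x) by 34 mm (own y) by 30 mm high, about 140 g; origin at the centre of its underside. The holes lie along its 50 mm length. None if absent from this run: three or four blanks are there
- blankC: brass-coloured machined blank with two dark drilled holes on top, 50 mm (own x) by 34 mm (own y) by 30 mm high, about 140 g; origin at the centre of its underside. The holes lie along its 50 mm length. None if absent from this run: three or four blanks are there
- blankD: brass-coloured machined blank with two dark drilled holes on top, 50 mm (own x) by 34 mm (own y) by 30 mm high, about 140 g; origin at the centre of its underside. The holes lie along its 50 mm length. None if absent from this run: three or four blanks are there
- finished: the finished part of the last job: plain dark steel block without holes, 50 mm (own x) by 34 mm (own y) by 30 mm high, about 140 g; origin at the centre of its underside. It starts loose in the fixture's channel, under the lip, at least 32 mm clear of the end stop
- tray: green open tray, fixed to the bench, 130 mm (own x) by 120 mm (own y), 30 mm high, walls 4 mm, inner floor 4 mm above the bench; origin at the centre of its underside
- drum: upright reddish-brown abrasive drum, 64 mm across, 65 mm tall, not part of the job; origin at the centre of its underside
- oil: white oil bottle with red cap, 52 mm across, 130 mm tall, not part of the job; origin at the centre of its underside
- driver: screwdriver lying on the bench, not part of the job; its own x runs from the handle to the tip
- disc: dark brown sanding-disc pack lying flat, 90 mm across with a 22 mm hole, 12 mm thick, not part of the job; origin at the centre of its underside
- softblock: wooden block 70 x 45 x 35 mm, not part of the job; origin at the centre of its underside
- wheel: steel polishing wheel 60 mm across lying flat, its 16 mm spindle standing up to 45 mm, not part of the job; origin at the centre of its underside

How it is judged:
By the outcome, as a careful person would: the job done as asked, in the order asked, and still so for the second after the job is handed in, with the robot touching nothing.
Of blankA, blankB, blankC, blankD only 3 to 4 are there at a start; the rules pass over those that are not, and their reading is None.
At some moment in a run one of blankA, blankB, blankC, blankD may be knocked a few centimetres aside while the robot is not near it.
Once in a run the grip may slacken for a moment while it holds something.
It also fails if it takes over 210 s, if anything falls off the work surface, if the arm or the gripper's body presses on something with over 40 N, if the wrist force passes 120 N, or if a joint passes its speed limit or range.

## Robot

A 6-joint arm with a two-finger parallel gripper is mounted at the origin on the work surface. World frame = base frame: x ahead of the robot, y to its left, z up, the work surface at z = 0. Lengths are in mm, angles in rad, forces in N, time in s.
With the tool pointing down it reaches from about 350 to 725 mm from the base axis. Payload 4.3 kg.
Tool frame: the origin (TCP) lies between the finger pads; the fingertips stand 17 mm ahead of it and the grasp point (between the pads) lies 2 mm behind it; z points along the fingers, y is the direction in which the jaws open and shut (so a half turn about z gives the same grasp; the last joint's range is limited). The gripper opens to 85 mm and grips with 20 to 120 N. Pads are 22 mm wide; open, the fingers measure 114 mm over their backs; the gripper's body (76 mm by 85 mm) begins 54 mm behind the grasp point. The pads swing forward as they close: fully open they stand 13 mm farther back than shut.
Start: joints at [1.237, 0.377, 0.081, 1.274, 0, 1.46], TCP at [127.617, 560.695, 248.329] pointing down, gripper open.
Joint ranges: [-2.72, 2.72], [-0.84, 1.66], [-1.02, 1.22], [-1.77, 2.12], [-1.37, 1.28], [-3.14, 3.14]. Speed limits (rad/s): [2.57, 2.57, 3.14, 3.14, 3.14, 3.14].

## Interface

Orientations are given as a unit quaternion [x, y, z, w].
In Python, from workcell import status, imaging, order, finder gives the robot as it stands. The module is installed in compiled form; this text tells all that it offers.
- The arm moves only by the tool servo_tool, never from a script. Its argument "targets" is a list of rows, each a list of 5 numbers: the closure in counts, from 0 (fully open) to 255 (shut), then the shift along the tool's x, y, z in mm, then the turn about the tool's z in rad. In form: [[hand, dx, dy, dz, roll], ...]. A call has 1 to 12 rows; each row shifts and turns the commanded pose from where the row before left it, along the tool's axes as they then stand; what a row does not reach is not made up. A row lasts 1/12 s, in which the tool goes at most 41.7 mm and 7.16 degrees, less where a joint would pass 70% of its speed; a pose out of reach is approached as far as the arm can. A call is refused whole if a number of a shift passes 41.7 or a number of a turn 0.125, either way. A call with a gripper value outside its range is refused whole. The fingers move at their own pace and stop on an object; "newtons" is the grip in N (left out, the last holds). Time passes only in rows, so rows that do not move let the fingers close. It gives the time, the measured TCP pose, the force and the opening at its end, in the units of the state.
- status.get_obs(): the state, without advancing time (a new reading comes with each control period).
- imaging.grab_frame(name): name is "scene" or "top"; returns a dict with "image" (480x640x3 uint8, red, green, blue), "vertical_fov" (degrees; the focal length in pixels is half the picture's height over the tangent of half this angle, whatever the lens; pixels are square), "cx", "cy" (the principal point, pixels), "D" ([k1, k2, p1, p2, k3] as OpenCV has them; the pictures are not rectified), "rvec" (rotation vector, rad) and "tvec" (3), from world to camera coordinates, as OpenCV has them. Camera axes: x right, y down, z forward; pixel columns grow to the right and rows downward; lengths in mm; the calibration is good to about 2 mm. A picture is of the moment at which its call begins. There is no depth.
- order.hand_in(): hands the job in, once; it reports no verdict.
Trained networks look in the newest picture that a camera, given by its name, has taken for a name from the list of things; names that differ only in an ending like _2 or _b are one class to them, and where a whole thing is asked for, a point or a joint stands for the part that bears it (a point fixed in the world has none). Each returns a list of dicts, best first, with "p" (0 to 1); they miss things now and then, are a little off and sometimes report something else, mostly with a low value. They report only what shows in the picture. A call takes as long as a camera call.
- finder.masks_of(camera, label): "mask" (480x640 bool, what is visible of it) and "box" ([left, top, right, bottom] in pixels, round what is visible of it).
The state is a dict: "time": time; "joint_positions": joint angles; "joint_vel": joint speeds; "joint_efforts": joint torques, N m; "eef_pos": TCP position; "ee_rot": TCP orientation; "force": force on the tool from outside, world axes, zero at the start; "ft_torque": the same for the moment, N m; "opening": finger opening in mm.
Only numpy, scipy, OpenCV 4.12 (cv2) and the standard library are available. Lean on these libraries where they do the work, as an engineer would, in place of code of your own. Each camera call takes 0.05 s, during which the arm holds its last target. There are 200 camera calls.

## Working session

There is one attempt and no reset: what is moved stays moved. The work goes in short steps, Python scripts to look and compute and a tool call to move; the robot and the scene stay as the last step left them, time stands still between calls to the robot, and variables do not carry over. Pictures are saved under pics/ and viewed, about 12 in all and at most 16, crops included, and the job is handed in when it is done.

Besides the shell and the picture viewer there is one more tool, called after "Call:" as name([rows], argument=value, ...), one row to a line, values as JSON. servo_tool: Moves the arm, as the interface text tells. Its arguments: {"type":"object","properties":{"targets":{"type":"array"},"newtons":{"type":"number"}},"required":["targets"]}

```bash
ls; mkdir -p pics
cat > h.py <<'E'
import numpy as np, cv2
from workcell import status, imaging, order, finder
def cam(n):
    f=imaging.grab_frame(n); F=240/np.tan(np.radians(f["vertical_fov"])/2)
    f["K"]=np.array([[F,0,f["cx"]],[0,F,f["cy"]],[0,0,1.]]); f["D"]=np.array(f["D"],float)
    f["rvec"]=np.array(f["rvec"],float); f["tvec"]=np.array(f["tvec"],float); return f
def save(f,n,crop=None,s=1):
    im=f["image"][:,:,::-1]
    if crop: l,t,r,b=crop; im=im[t:b,l:r]
    cv2.imwrite("pics/"+n,cv2.resize(im,None,fx=s,fy=s,interpolation=cv2.INTER_CUBIC))
def ray(f,uv,z):
    uv=np.array(uv,float).reshape(-1,1,2); p=cv2.undistortPoints(uv,f["K"],f["D"]).reshape(-1,2)
    R=cv2.Rodrigues(f["rvec"])[0]; c=-R.T@f["tvec"].ravel()
    d=np.c_[p,np.ones(len(p))]@R; return c+d*((z-c[2])/d[:,2])[:,None]
def proj(f,P): return cv2.projectPoints(np.array(P,float).reshape(-1,3),f["rvec"],f["tvec"],f["K"],f["D"])[0].reshape(-1,2)
E
python3 - <<'E'
from h import *
for n in("scene","top"):
    f=cam(n); save(f,n+"0.png")
    R=cv2.Rodrigues(f["rvec"])[0]; print(n,-R.T@f["tvec"].ravel(),f["D"],f["vertical_fov"])
print(status.get_obs())
E
```

```text
pics
scene [ 1091.22902606 -1009.32562324   826.94601254] [0.01983849 0.         0.         0.         0.        ] 44.87590697684473
top [ 471.00525218   39.96322986 1157.15319664] [-0.10275911  0.          0.          0.          0.        ] 51.41862371423961
{'time': 0.1, 'joint_positions': array([ 1.23670253e+00,  3.77986923e-01,  7.97891339e-02,  1.27442953e+00,
       -7.02962061e-06,  1.46044558e+00]), 'joint_vel': array([-0.00221545, -0.00059656,  0.00432339,  0.00029855,  0.00069135,
       -0.0004687 ]), 'joint_efforts': array([ 1.64116529e-03, -4.64691782e+01,  2.70583391e+01,  1.20326332e-02,
       -1.17824416e-04, -2.42612160e-06]), 'eef_pos': array([127.42230521, 560.13232069, 247.46753848]), 'ee_rot': array([ 1.11638273e-01,  9.93748488e-01, -8.93758176e-04, -1.98344805e-04]), 'force': array([-0.05828968,  0.49158597, -0.22876589]), 'ft_torque': array([ 0.05957546,  0.05826067, -0.01701691]), 'opening': 85.48636734576887}
```

View pics/top0.png

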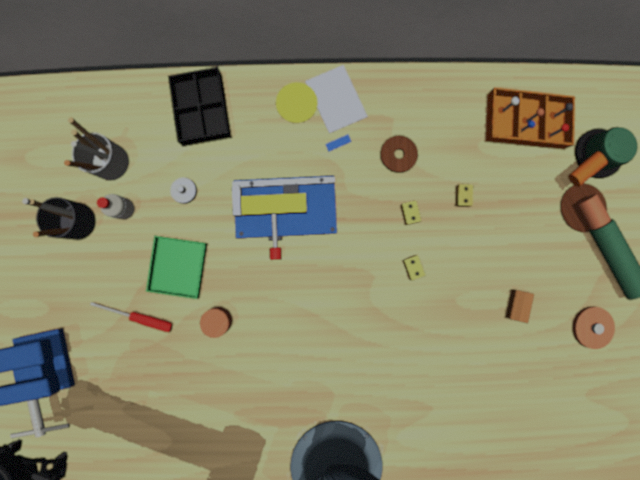

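View pics/scene0.png

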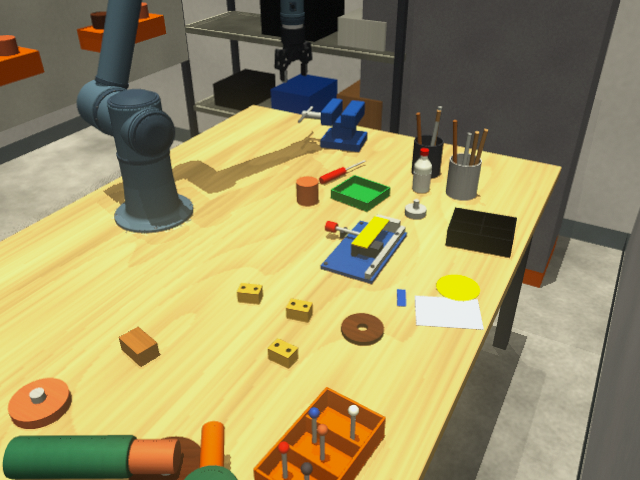

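Top view: fixture at (285,207), knob (275,253), tray (177,267), and three blanks at (411,212), (464,196) and (414,267). The scene view agrees that there are three. Next I measure.

```bash
cat > m.py <<'E'
from h import *
def rect(mask,f,z):
    m=mask.astype(np.uint8); c=max(cv2.findContours(m,0,1)[0],key=cv2.contourArea).reshape(-1,2)
    P=ray(f,c,z)[:,:2].astype(np.float32); return cv2.minAreaRect(P)
E
python3 - <<'E'
from m import *
np.set_printoptions(precision=1,suppress=True)
for n in("top","scene"):
    f=cam(n); print(n)
    for l,z in(("blankA",30),("tray",30),("fixture",12),("clamp_knob",44),("lip",50),("finished",42),("drum",65)):
        for d in finder.masks_of(n,l)[:6]:
            if d["p"]<.15: continue
            m=d["mask"]; ys,xs=np.nonzero(m)
            print(l,round(d["p"],2),d["box"],m.sum(),ray(f,[xs.mean(),ys.mean()],z)[0][:2],rect(m,f,z))
f=cam("top"); save(f,"fix1.png",(220,165,350,270),6)
E
```

```text
top
blankA 0.89 [454.9, 181.5, 470.6, 203.5] 393 [ 617.2 -309. ] ((618.4172973632812, -308.54803466796875), (40.008697509765625, 53.766910552978516), 87.32674407958984)
tray 0.94 [147.3, 239.6, 207.0, 301.5] 3096 [467.3 351.6] ((467.11407470703125, 351.7239074707031), (127.77389526367188, 129.16673278808594), 80.45767211914062)
fixture 0.73 [232.8, 176.8, 334.2, 258.8] 5801 [596.8 106.8] ((576.487060546875, 106.7297592163086), (186.69647216796875, 240.36512756347656), 1.4542962312698364)
fixture 0.2 [239.6, 194.3, 308.1, 260.8] 1636 [590.9 129.5] ((555.6089477539062, 128.20248413085938), (150.72824096679688, 153.06639099121094), 1.1134312152862549)
clamp_knob 0.79 [242.2, 190.5, 308.0, 260.9] 1647 [588.  127.7] ((554.48095703125, 128.01483154296875), (146.17776489257812, 148.2517852783203), 89.36129760742188)
clamp_knob 0.48 [148.0, 237.5, 207.2, 298.9] 3079 [466.6 347.6] ((467.3480224609375, 348.33172607421875), (125.85160064697266, 127.90390014648438), 80.43724822998047)
lip 0.71 [241.9, 192.6, 308.5, 263.3] 1677 [585.8 125.8] ((552.0487060546875, 124.50331115722656), (148.63130187
[... 1760 characters left out ...]
81), (209.81716918945312, 290.7381896972656), 1.4648312330245972)
lip 0.82 [324.0, 220.9, 390.0, 258.2] 789 [590.1 105.8] ((560.8379516601562, 102.04236602783203), (139.34605407714844, 188.49879455566406), 1.5111879110336304)
finished 0.81 [359.8, 241.8, 384.6, 258.3] 220 [642.4  67.4] ((640.50390625, 70.95310974121094), (69.1042251586914, 42.46821594238281), 85.66719055175781)
finished 0.61 [321.7, 216.1, 407.2, 283.3] 3402 [619.7  61.7] ((589.1383056640625, 79.48458862304688), (206.5304412841797, 286.4560546875), 1.4811954498291016)
drum 0.63 [296.2, 175.0, 321.1, 204.8] 581 [377.5 208.2] ((376.57122802734375, 209.25823974609375), (60.10185241699219, 168.00645446777344), 32.03287887573242)
```

View pics/fix1.png

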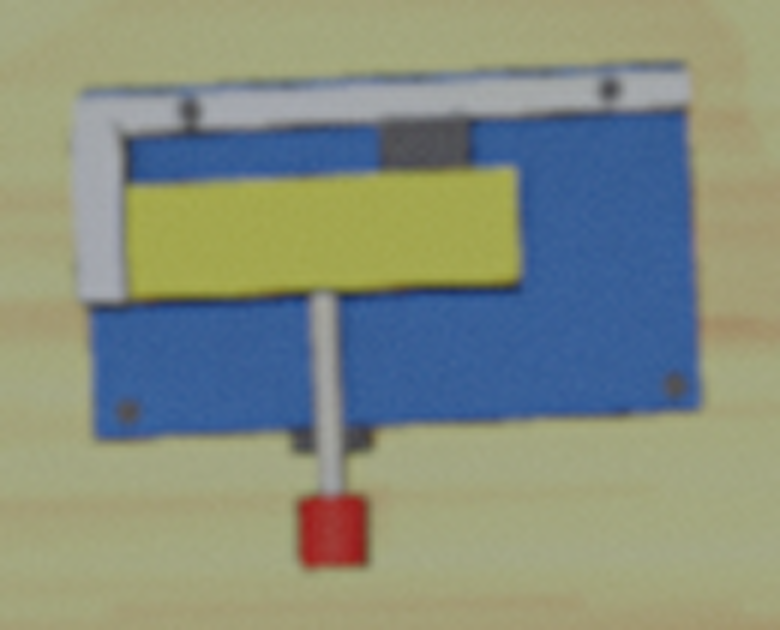

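```bash
cat >> m.py <<'E'
from scipy.optimize import least_squares, minimize
def T(p,P):
    P=np.array(P,float).reshape(-1,3); c,s=np.cos(p[2]),np.sin(p[2])
    return np.c_[p[0]+c*P[:,0]-s*P[:,1],p[1]+s*P[:,0]+c*P[:,1],P[:,2]]
BOX=np.array([[x,y,z] for x in(-25,25) for y in(-17,17) for z in(0,30)],float)
def brass(f):
    h=cv2.cvtColor(f["image"],cv2.COLOR_RGB2HSV).astype(int); return h
def fitbox(f,uv,p0,z0=0,r=26,thr=None):
    """fit box silhouette to colour blob near uv"""
    u,v=map(int,uv); l,t=u-r,v-r; im=f["image"][t:t+2*r,l:l+2*r].astype(float)
    lab=cv2.cvtColor(f["image"][t:t+2*r,l:l+2*r],cv2.COLOR_RGB2LAB).astype(float)
    bg=np.median(np.r_[lab[0],lab[-1],lab[:,0],lab[:,-1]],0)
    S=8
    def render(p):
        q=proj(f,T(p,BOX+[0,0,z0])); q=((q-[l,t]+.5)*S-.5)
        h=cv2.convexHull(q.astype(np.float32)).reshape(-1,2)
        m=np.zeros((2*r*S,2*r*S),np.float32); cv2.fillConvexPoly(m,np.round(h*16).astype(np.int32),1.,shift=4)
        return cv2.resize(m,(2*r,2*r),interpolation=cv2.INTER_AREA)
    d=np.linalg.norm((lab-bg)*[.5,1,1],axis=2); w=np.clip((d-8)/16,0,1)
    cost=lambda p: ((render(p)-w)**2).sum()
    best=min((minimize(cost,[p0[0],p0[1],a],method="Nelder-Mead",options=dict(initial_simplex=np.array([[p0[0],p0[1],a],[p0[0]+8,p0[1],a],[p0[0],p0[1]+8,a],[p0[0],p0[1],a+.3]]))) for a in p0[2]),key=lambda o:o.fun)
    return best.x,best.fun
E
python3 - <<'E'
from m import *
np.set_printoptions(precision=2,suppress=True)
f=cam("top")
px=np.array([[702,408],[97,438],[517,167],[128,183],[333,531],[688,110],[127,300]],float)
uv=(px+.5)/6-.5+[220,165]
P=[[-90,-130,12],[-90,104,12],[2,-63,50.5],[2,83,50.5],[-130,12,40],[26,-130,28],[-40,85,45]]
o=least_squares(lambda p:(proj(f,T(p,P))-uv).ravel(),[590,110,0],x_scale=[10,10,.1]); print("fixture",o.x,(o.fun.reshape(-1,2)*2.3))
print("pts",T(o.x,[[-130,12,30],[0,68,12]]))
g=cam("scene"); 
for uvt,uvs in(((411,212),(299,309)),((464,196),(283,351)),((414,267),(250,292))):
    p=ray(f,uvt,30)[0][:2]; A=np.linspace(-1.5,1.2,6)
    print(fitbox(f,uvt,(*p,A)),fitbox(g,uvs,(*p,A),r=30))
E
```

```text
fixture [623.97 117.24   0.02] [[ 0.67  1.27]
 [-0.9   0.28]
 [ 0.07  0.07]
 [-0.71  0.73]
 [-0.21 -0.04]
 [ 1.16 -1.78]
 [-0.07 -0.55]]
pts [[493.73 126.23  30.  ]
 [622.4  185.22  12.  ]]
(array([ 580.1 , -183.61,    0.22]), np.float64(93.00843940002038)) (array([ 584.42, -187.08,    0.19]), np.float64(27.28712380195477))
(array([ 617.9 , -311.44,   -0.05]), np.float64(82.46482757534636)) (array([ 621.6 , -314.15,   -0.05]), np.float64(35.41967998338822))
(array([ 455.37, -186.48,    0.32]), np.float64(81.29132638570815)) (array([ 457.49, -189.52,   -2.81]), np.float64(5.105837948183597))
```

```bash
cat >> m.py <<'E'
def go(x,y,z,ang=None):
    """tool shift from measured pose to world x,y,z; ang = wanted world angle of tool y"""
    s=status.get_obs(); q=s["ee_rot"]; from scipy.spatial.transform import Rotation as Ro
    R=Ro.from_quat(q).as_matrix(); a=np.arctan2(R[1,1],R[0,1])
    roll=0
    if ang is not None:
        roll=-((ang-a+np.pi/2)%np.pi-np.pi/2)
        # shift expressed in the axes after the roll
        R2=R@Ro.from_rotvec([0,0,roll]).as_matrix()
    else: R2=R
    d=np.array([x,y,z])-s["eef_pos"]
    print("tool shift (axes before)",np.round(R.T@d,1),"(axes after roll)",np.round(R2.T@d,1),"roll",round(roll,3),"ang",round(a,3),"t",round(s["time"],1),"F",np.round(s["force"],1),"open",round(s["opening"],1))
E
python3 - <<'E'
from m import *
np.set_printoptions(precision=3,suppress=True)
K={}
for n,(l,t,r,b) in(("top",(262,240,290,270)),("scene",(318,216,345,236))):
    f=cam(n); c=f["image"][t:b,l:r].astype(int); m=(c[...,0]>1.8*c[...,1])&(c[...,0]>1.8*c[...,2])&(c[...,0]>60)
    ys,xs=np.nonzero(m); print(n,m.sum(),ray(f,[xs.mean()+l,ys.mean()+t],30)[0])
f=cam("top")
px=np.array([[702,408],[97,438],[517,167],[128,183],[333,531],[688,110],[127,300]],float)
uv=(px+.5)/6-.5+[220,165]
P=[[-90,-130,12],[-90,104,12],[2,-63,50.5],[2,83,50.5],[-130,12,40],[26,-130,28],[-40,85,45]]
o=least_squares(lambda p:(proj(f,T(p,P))-uv).ravel(),[590,110,0],x_scale=[10,10,.1]); print(o.x)
# scene refine on template overlay
g=cam("scene"); print(proj(g,T(o.x,P)))
save(g,"sfix.png",(310,205,420,295),7)
k=T(o.x,[[-130,12,30]])[0]; go(k[0],k[1],120,1.571+o.x[2])
E
```

```text
top 119 [494.08  126.791  30.   ]
scene 102 [492.627 127.79   30.   ]
[623.975 117.239   0.023]
[[318.855 264.397]
 [358.927 219.589]
 [365.787 247.047]
 [388.583 219.009]
 [330.539 223.045]
 [363.252 272.134]
 [373.78  216.666]]
tool shift (axes before) [-453.4 -342.4  128.3] (axes after roll) [-355.9 -442.9  128.3] roll -0.247 ang 1.347 t 1.2 F [0.3 0.1 0.7] open 85.2
```

View pics/sfix.png

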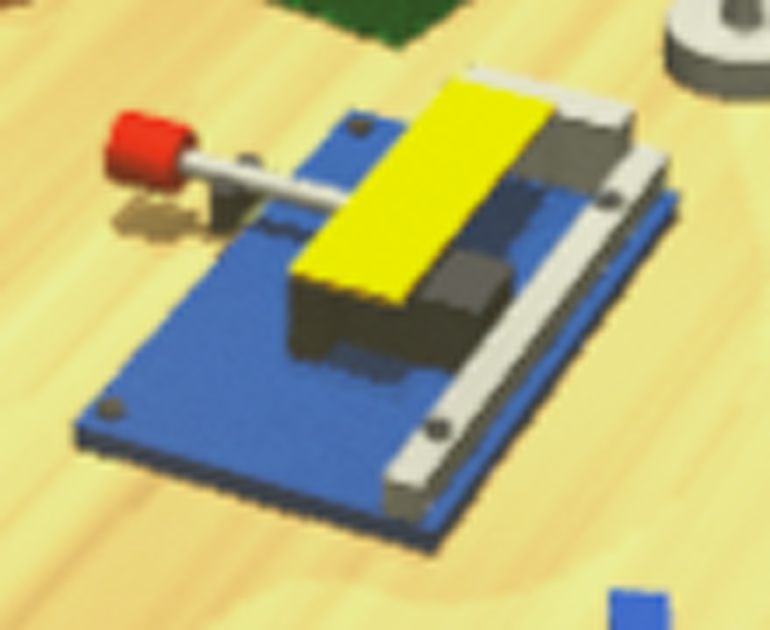

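Call:
servo_tool([
  [0, 0, 0, 0, -0.123],
  [0, 0, 0, 0, -0.124],
  [0, -22, -27, 0, 0],
  [0, -22, -27, 0, 0],
  [0, -22, -27, 0, 0],
  [0, -22, -27, 0, 0],
  [0, -22, -27, 0, 0],
  [0, -22, -27, 0, 0],
  [0, -22, -27, 0, 0],
  [0, -22, -27, 0, 0],
  [0, -22, -27, 0, 0],
  [0, -22, -27, 0, 0],
], newtons=60)

```text
time: 2.25
eef_pos: [354.7, 294.5, 248.6]
ee_rot: [-0.012, 1.0, 0.0, 0.0]
force: [0.2, -0.4, -0.1]
opening: 85.1
```

Run:
```python
from m import *
go(494,126,130,1.594)
```

```text
tool shift (axes before) [-135.3 -171.7  118.6] (axes after roll) [-135.3 -171.7  118.6] roll 0.0 ang 1.594 t 2.2 F [ 0.2 -0.4 -0.1] open 85.1
```

Call:
servo_tool([
  [0, -22.5, -28.5, 15, 0],
  [0, -22.5, -28.5, 15, 0],
  [0, -22.5, -28.5, 15, 0],
  [0, -22.5, -28.5, 15, 0],
  [0, -22.5, -28.5, 15, 0],
  [0, -22.5, -28.5, 20, 0],
  [0, 0, 0, 20, 0],
  [0, 0, 0, 0, 0],
  [0, 0, 0, 0, 0],
  [0, 0, 0, 0, 0],
])

```text
time: 3.08
eef_pos: [492.4, 128.7, 134.1]
ee_rot: [-0.012, 1.0, 0.0, 0.0]
force: [-0.5, 0.6, -0.2]
opening: 85.4
```

Run:
```python
from m import *
go(494.5,126,32,1.594)
f=cam("top"); save(f,"k1.png",(220,165,350,270),5)
```

```text
tool shift (axes before) [ -2.   -2.8 102.1] (axes after roll) [ -2.   -2.8 102.1] roll 0.001 ang 1.595 t 3.1 F [-0.5  0.6 -0.2] open 85.4
```

Call:
servo_tool([
  [0, -2, -2.8, 26, 0],
  [0, 0, 0, 26, 0],
  [0, 0, 0, 26, 0],
  [0, 0, 0, 18, 0],
  [0, 0, 0, 7, 0],
  [120, 0, 0, 0, 0],
  [255, 0, 0, 0, 0],
  [255, 0, 0, 0, 0],
  [255, 0, 0, 0, 0],
  [255, 0, 0, 0, 0],
  [255, 0, 0, 0, 0],
  [255, 0, 0, 0, 0],
], newtons=60)

```text
time: 4.13
eef_pos: [496.2, 127.7, 32.3]
ee_rot: [-0.012, 1.0, 0.003, 0.002]
force: [-1.8, 6.3, 7.6]
opening: 26.2
```

Call:
servo_tool([
  [255, 3, 0, 0, 0],
  [255, 5, 0, 0, 0],
  [255, 8, 0, 0, 0],
  [255, 8, 0, 0, 0],
  [255, 8, 0, 0, 0],
  [255, 8, 0, 0, 0],
  [255, 4, 0, 0, 0],
  [255, 0, 0, 0, 0],
  [255, 0, 0, 0, 0],
])

```text
time: 4.88
eef_pos: [451.2, 126.5, 32.3]
ee_rot: [-0.012, 1.0, 0.003, 0.001]
force: [-4.2, 6.5, 12.0]
opening: 25.8
```

Call:
servo_tool([
  [255, 2, 0, 0, 0],
  [255, 0, 0, 0, 0],
  [255, 0, 0, 0, 0],
])

```text
time: 5.13
eef_pos: [451.2, 126.5, 32.3]
ee_rot: [-0.012, 1.0, 0.003, 0.002]
force: [-0.4, 5.6, 6.1]
opening: 25.9
```

Call:
servo_tool([
  [0, 0, 0, 0, 0],
  [0, 0, 0, 0, 0],
  [0, 0, 0, 0, 0],
  [0, 0, 0, -30, 0],
  [0, 0, 0, -40, 0],
  [0, 10, -40, -20, 0],
  [0, 10, -40, 0, 0],
  [0, 10, -40, 0, 0],
  [0, 0, -40, 0, 0],
  [0, 0, -40, 0, 0],
  [0, 0, 0, 0, 0],
])

```text
time: 6.05
eef_pos: [425.1, -79.4, 119.1]
ee_rot: [-0.007, 1.0, -0.002, 0.001]
force: [0.7, 0.6, 0.4]
opening: 85.6
```

Run:
```python
from m import *
f=cam("top"); save(f,"o1.png",(220,165,350,270),6)
for n in("top","scene"):
    if n=="scene": f=cam(n)
    for d in finder.masks_of(n,"finished")[:2]:
        ys,xs=np.nonzero(d["mask"]); print(n,d["p"],d["box"],xs.mean(),ys.mean(),d["mask"].sum(),rect(d["mask"],f,42))
print(status.get_obs()["eef_pos"])
```

```text
top 0.91 [286.4, 184.8, 297.2, 210.6] 290.58682634730536 195.2005988023952 334 ((622.51708984375, 88.99122619628906), (33.8438720703125, 52.235774993896484), 88.89413452148438)
top 0.38 [243.4, 212.3, 307.2, 278.0] 274.4527428949108 230.43027098479843 1513 ((508.47601318359375, 125.13052368164062), (145.69570922851562, 146.42518615722656), 1.6134198904037476)
scene 0.76 [360.3, 239.4, 382.4, 260.4] 370.69359331476323 247.84401114206128 359 ((632.41455078125, 67.84982299804688), (56.40985107421875, 74.28709411621094), 2.6796016693115234)
[423.76180419 -72.11904038 118.22005768]
```

View pics/o1.png

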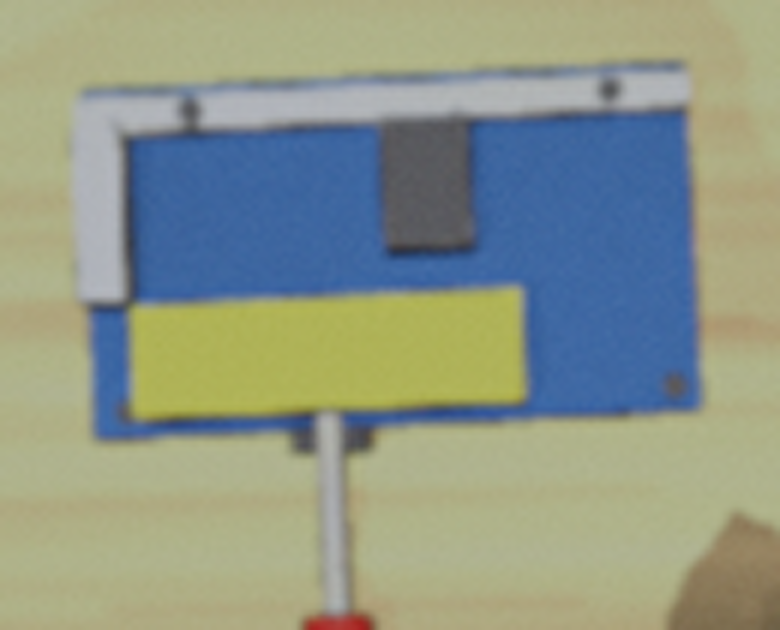

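Run:
```python
from m import *
go(623,90,34,1.594)
```

```text
tool shift (axes before) [-203.1  157.3   84.1] (axes after roll) [-203.   157.4   84.1] roll 0.0 ang 1.594 t 6.2 F [ 0.1 -0.3 -0.4] open 85.6
```

Call:
servo_tool([
  [0, -29, 22.4, 0, 0],
  [0, -29, 22.5, 0, 0],
  [0, -29, 22.5, 0, 0],
  [0, -29, 22.5, 0, 0],
  [0, -29, 22.5, 0, 0],
  [0, -29, 22.5, 0, 0],
  [0, -29, 22.5, 0, 0],
  [0, 0, 0, 20, 0],
  [0, 0, 0, 20, 0],
  [0, 0, 0, 20, 0],
  [0, 0, 0, 10, 0],
  [0, 0, 0, 0, 0],
])

```text
time: 7.25
eef_pos: [620.3, 91.1, 45.3]
ee_rot: [-0.013, 1.0, -0.0, -0.003]
force: [-0.8, -0.0, 0.2]
opening: 85.4
```

Run:
```python
from m import *
go(623,90,34,1.594)
```

```text
tool shift (axes before) [-2.7 -1.2 11.3] (axes after roll) [-2.7 -1.2 11.3] roll 0.003 ang 1.597 t 7.2 F [-0.8 -0.   0.2] open 85.4
```

Call:
servo_tool([
  [0, -1, -1, 11, 0],
  [0, 0, 0, 0, 0],
  [180, 0, 0, 0, 0],
  [255, 0, 0, 0, 0],
  [255, 0, 0, 0, 0],
  [255, 0, 0, 0, 0],
  [255, 0, 0, 0, 0],
  [255, 0, 0, 0, 0],
  [255, 0, 0, 0, 0],
], newtons=60)

```text
time: 8.0
eef_pos: [625.6, 88.3, 38.6]
ee_rot: [-0.012, 1.0, 0.0, 0.001]
force: [0.2, 0.4, 6.0]
opening: 32.9
```

Call:
servo_tool([
  [255, 0, 0, -10, 0],
  [255, 0, 0, -25, 0],
  [255, 0, 0, -30, 0],
  [255, 0, 0, 0, 0],
  [255, 0, 0, 0, 0],
  [255, 0, 0, 0, 0],
])

```text
time: 8.5
eef_pos: [624.1, 88.3, 102.0]
ee_rot: [-0.012, 1.0, 0.0, -0.0]
force: [0.9, 0.3, -1.1]
opening: 32.9
```

Run:
```python
from m import *
go(468,352,104,1.594)
```

```text
tool shift (axes before) [149.9 267.3  -1.8] (axes after roll) [149.9 267.3  -1.8] roll -0.0 ang 1.594 t 8.5 F [ 0.9  0.3 -1.1] open 32.9
```

Call:
servo_tool([
  [255, 15, 26.7, 0, 0],
  [255, 15, 26.7, 0, 0],
  [255, 15, 26.7, 0, 0],
  [255, 15, 26.7, 0, 0],
  [255, 15, 26.7, 0, 0],
  [255, 15, 26.7, 0, 0],
  [255, 15, 26.7, 0, 0],
  [255, 15, 26.7, 0, 0],
  [255, 15, 26.7, 0, 0],
  [255, 15, 27, 0, 0],
  [255, 0, 0, 0, 0],
  [255, 0, 0, 0, 0],
])

```text
time: 9.5
eef_pos: [466.2, 352.5, 100.7]
ee_rot: [-0.013, 1.0, -0.001, -0.002]
force: [0.1, -0.3, -1.4]
opening: 32.7
```

Call:
servo_tool([
  [255, 0, 0, 25, 0],
  [255, 0, 0, 25, 0],
  [255, 0, 0, 12, 0],
  [255, 0, 0, 5, 0],
  [255, 0, 0, 2, 0],
  [255, 0, 0, 0, 0],
  [255, 0, 0, 0, 0],
  [255, 0, 0, 0, 0],
])

```text
time: 10.17
eef_pos: [469.5, 352.4, 34.7]
ee_rot: [-0.011, 1.0, 0.001, 0.001]
force: [-0.2, -0.3, -1.2]
opening: 33.2
```

Call:
servo_tool([
  [255, 0, 0, 3, 0],
  [255, 0, 0, 1, 0],
  [255, 0, 0, 0, 0],
  [255, 0, 0, 0, 0],
  [75, 0, 0, 0, 0],
  [75, 0, 0, 0, 0],
  [75, 0, 0, 0, 0],
  [75, 0, 0, 0, 0],
  [75, 0, 0, -30, 0],
  [75, 0, 0, -40, 0],
  [0, 0, 0, 0, 0],
  [0, 0, 0, 0, 0],
])

```text
time: 11.17
eef_pos: [470.7, 353.4, 102.3]
ee_rot: [-0.012, 1.0, 0.002, 0.003]
force: [0.0, 0.2, -0.1]
opening: 81.7
```

```bash
cat > look.py <<'E'
from m import *
import sys
np.set_printoptions(precision=2,suppress=True)
def blanks():
    f=cam("top"); g=cam("scene")
    hsv=cv2.cvtColor(f["image"],cv2.COLOR_RGB2HSV)
    for d in finder.masks_of("top","blankA"): print("net",round(d["p"],2),np.round(d["box"]))
    lab=cv2.cvtColor(f["image"],cv2.COLOR_RGB2LAB).astype(float)
    reg=np.zeros((480,640),np.uint8); reg[150:300,335:490]=1
    c=(lab[...,2]>np.median(lab[150:300,335:490,2])+12)&(reg>0)
    n,L,st,ce=cv2.connectedComponentsWithStats(c.astype(np.uint8))
    for i in range(1,n):
        if st[i,4]<120: continue
        p=ray(f,ce[i],25)[0][:2]; A=np.linspace(-1.5,1.2,6)
        x,c1=fitbox(f,ce[i],(*p,A)); us=proj(g,[[x[0],x[1],15]])[0]; y,c2=fitbox(g,us,(*x[:2],A),r=30)
        print(np.round(ce[i]),st[i,4],"top",x,round(c1),"scene",y,round(c2))
blanks()
E
python3 look.py; python3 -c "
from m import *
f=cam('top'); save(f,'t1.png',(130,220,230,310),6); print(status.get_obs()['eef_pos'])"
```

```text
net 0.71 [454. 187. 474. 203.]
[465. 194.] 221 top [ 617.9  -311.46   -0.05] 83 scene [ 621.42 -314.01   -0.06] 34
[411. 212.] 229 top [ 580.2  -183.75    0.23] 74 scene [ 584.43 -187.07    0.19] 21
[414. 267.] 226 top [ 455.11 -186.46    0.32] 82 scene [ 457.47 -189.52    0.33] 5
[467.36332019 351.43830633  98.02428329]
```

View pics/t1.png

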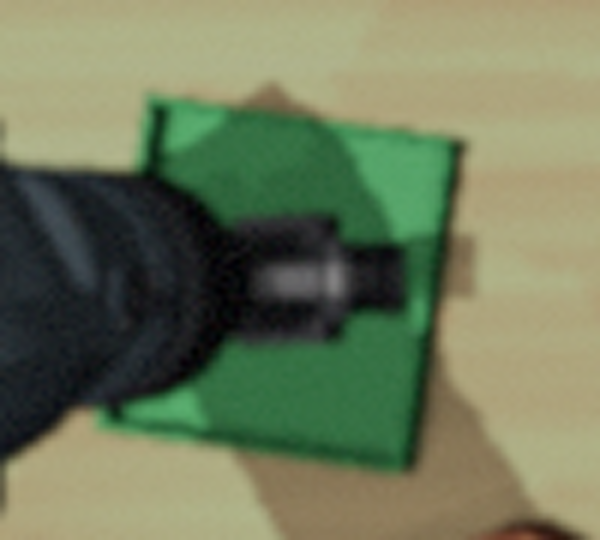

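Call:
servo_tool([
  [0, 1, -38.5, 0, 0],
  [0, 1, -38.5, 0, 0],
  [0, 1, -38.5, 0, 0],
  [0, 1, -38.5, 0, 0],
  [0, 1, -38.5, 0, 0],
  [0, 1, -38.5, 0, 0],
  [0, 1, -38.5, 0, 0],
  [0, 1, -38.5, 0, 0],
  [0, 1, -38.5, 0, 0],
  [0, 1, -38.5, 0, 0],
  [0, 1, -38.5, 0, 0],
  [0, 1, -38.5, 0, 0],
])

```text
time: 12.37
eef_pos: [465.7, -111.5, 98.3]
ee_rot: [-0.012, 1.0, 0.001, -0.001]
force: [0.6, 0.1, -0.4]
opening: 85.2
```

Call:
servo_tool([
  [0, 1, -38.5, 0, 0],
  [0, 1, -38.5, 0, 0],
  [0, 0, 0, 0, -0.1],
  [0, 0, 0, 0, -0.1],
  [0, 0, 0, 0, -0.1],
  [0, 0, 0, 0, 0],
  [0, 0, 0, 0, 0],
  [0, 0, 0, 0, 0],
])

```text
time: 13.03
eef_pos: [466.5, -186.6, 98.8]
ee_rot: [-0.16, 0.987, 0.0, -0.001]
force: [0.1, 0.9, 0.1]
opening: 85.0
```

```bash
python3 look.py
python3 - <<'E'
from m import *
go(456.5,-188,22,1.897)
f=cam('top'); save(f,'t2.png',(130,165,450,310),2.4)
E
```

```text
net 0.59 [ 90. 303. 174. 331.]
net 0.58 [456. 184. 473. 206.]
[465. 195.] 229 top [ 617.61 -311.47   -0.05] 175 scene [ 621.06 -313.71   -0.06] 39
[411. 212.] 241 top [ 580.31 -183.9     0.22] 160 scene [ 583.75 -186.44    0.19] 581
tool shift (axes before) [10.2  2.1 77.3] (axes after roll) [10.2  2.1 77.3] roll -0.004 ang 1.893 t 13.2 F [-0.3  0.7 -0.1] open 85.5
```

View pics/t2.png

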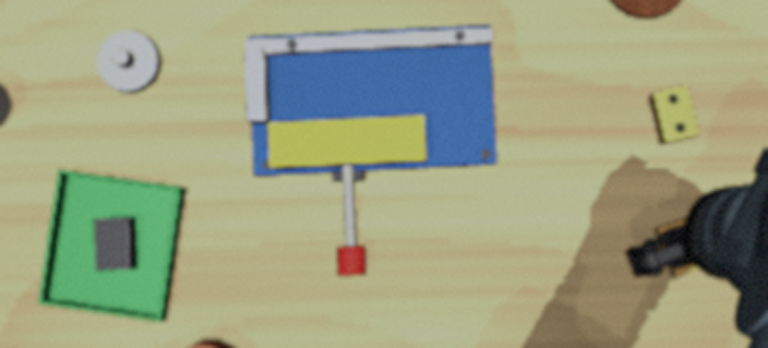

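The dark part lies in the tray at crop (115,244), the channel is empty and the knob is out. Next I grasp blank 1.

Call:
servo_tool([
  [0, 10, 2, 20, 0],
  [0, 0, 0, 25, 0],
  [0, 0, 0, 20, 0],
  [0, 0, 0, 12, 0],
  [0, 0, 0, 0, 0],
  [0, 0, 0, 0, 0],
  [180, 0, 0, 0, 0],
  [255, 0, 0, 0, 0],
  [255, 0, 0, 0, 0],
  [255, 0, 0, 0, 0],
  [255, 0, 0, 0, 0],
  [255, 0, 0, 0, 0],
], newtons=70)

```text
time: 14.23
eef_pos: [457.8, -188.8, 23.5]
ee_rot: [-0.161, 0.987, -0.001, 0.001]
force: [-0.9, 1.0, 6.1]
opening: 32.9
```

Call:
servo_tool([
  [255, 0, 0, -10, 0],
  [255, 0, 0, -25, 0],
  [255, 0, 0, -35, 0],
  [255, 0, 0, 0, 0.1],
  [255, 0, 0, 0, 0.1],
  [255, 0, 0, 0, 0.1],
  [255, 0, 0, 0, 0],
  [255, 0, 0, 0, 0],
  [255, 0, 0, 0, 0],
])

```text
time: 14.98
eef_pos: [456.6, -188.2, 92.4]
ee_rot: [-0.013, 1.0, 0.0, -0.0]
force: [0.4, -0.7, -0.9]
opening: 32.9
```

Run:
```python
from m import *
F=[625,116.8,.023]
print(T(F,[0,42,0]))
go(*T(F,[0,42,0])[0][:2],94,1.594)
```

```text
[[624.03408517 158.78889149   0.        ]]
tool shift (axes before) [-176.2  342.7   -1.5] (axes after roll) [-175.5  343.    -1.5] roll 0.002 ang 1.596 t 15.0 F [ 0.4 -0.7 -0.9] open 32.9
```

Call:
servo_tool([
  [255, -14.4, 28.6, 0, 0],
  [255, -14.4, 28.6, 0, 0],
  [255, -14.4, 28.6, 0, 0],
  [255, -14.4, 28.6, 0, 0],
  [255, -14.4, 28.6, 0, 0],
  [255, -14.4, 28.6, 0, 0],
  [255, -14.4, 28.6, 0, 0],
  [255, -14.4, 28.6, 0, 0],
  [255, -14.4, 28.6, 0, 0],
  [255, -14.4, 28.6, 0, 0],
  [255, -14.4, 28.6, 0, 0],
  [255, -14.4, 28.6, 0, 0],
])

```text
time: 15.98
eef_pos: [621.7, 160.3, 92.1]
ee_rot: [-0.013, 1.0, -0.0, -0.0]
force: [1.1, -0.5, -1.0]
opening: 32.5
```

Call:
servo_tool([
  [255, 0, 0, 0, 0],
  [255, 0, 0, 0, 0],
  [255, 0, 0, 25, 0],
  [255, 0, 0, 15, 0],
  [255, 0, 0, 8, 0],
  [255, 0, 0, 4, 0],
  [255, 0, 0, 0, 0],
  [255, 0, 0, 0, 0],
  [255, 0, 0, 0, 0],
])

```text
time: 16.73
eef_pos: [622.5, 158.5, 41.7]
ee_rot: [-0.011, 1.0, 0.0, 0.001]
force: [-0.8, -0.6, -1.4]
opening: 32.5
```

Call:
servo_tool([
  [255, 1, 0, 4, 0],
  [255, 0, 0, 1.5, 0],
  [255, 0, 0, 0, 0],
  [255, 0, 0, 0, 0],
  [255, 0, 0, 0, 0],
])

```text
time: 17.15
eef_pos: [621.1, 158.8, 35.5]
ee_rot: [-0.012, 1.0, 0.0, 0.001]
force: [-0.2, -0.6, 1.4]
opening: 32.8
```

Call:
servo_tool([
  [115, 0, 0, 0, 0],
  [115, 0, 0, 0, 0],
  [115, 0, 0, 0, 0],
  [115, 0, 0, -20, 0],
  [115, 0, 0, -30, 0],
  [255, 0, -24, 0, 0],
  [255, 0, -24, 0, 0],
  [255, 0, 0, 0, 0],
  [255, 0, 0, 20, 0],
  [255, 0, 0, 20, 0],
  [255, 0, 0, 10, 0],
  [255, 0, 0, 0, 0],
])

```text
time: 18.15
eef_pos: [619.0, 110.7, 31.9]
ee_rot: [-0.012, 1.0, -0.0, -0.003]
force: [-0.1, -0.2, -0.4]
opening: 0.1
```

Call:
servo_tool([
  [255, 0, 0, 0, 0],
  [255, 0, 8, 0, 0],
  [255, 0, 8, 0, 0],
  [255, 0, 5, 0, 0],
  [255, 0, 5, 0, 0],
  [255, 0, 5, 0, 0],
  [255, 0, 0, 0, 0],
])

```text
time: 18.73
eef_pos: [621.2, 143.2, 35.4]
ee_rot: [-0.012, 1.0, 0.0, 0.0]
force: [0.5, -0.5, 1.0]
opening: -0.3
```

Run:
```python
from m import *
F=[625,116.8,.023]
go(*T(F,[-4,36,0])[0][:2],35,1.594)
f=cam('top'); save(f,'p1.png',(220,165,350,270),5)
```

```text
tool shift (axes before) [0.8 9.6 0.4] (axes after roll) [0.9 9.6 0.4] roll 0.001 ang 1.595 t 18.7 F [ 0.5 -0.5  1. ] open -0.3
```

View pics/p1.png

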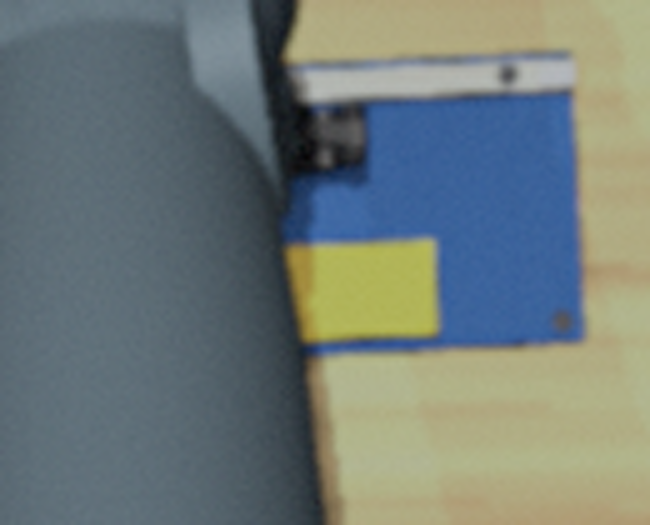

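Call:
servo_tool([
  [255, 0, 3, 0, 0],
  [255, 0, 3, 0, 0],
  [255, 0, 2, 0, 0],
  [255, 0, 1, 0, 0],
  [255, 0, 0, 0, 0],
  [255, 0, 0, 0, 0],
])

```text
time: 19.28
eef_pos: [620.8, 150.9, 34.9]
ee_rot: [-0.012, 1.0, 0.0, -0.0]
force: [0.5, 0.5, 0.0]
opening: -0.0
```

Call:
servo_tool([
  [255, 0, 1, 0, 0],
  [255, 0, 1, 0, 0],
  [255, 0, 0, 0, 0],
  [255, 0, 0, 0, 0],
])

```text
time: 19.62
eef_pos: [620.7, 152.8, 34.9]
ee_rot: [-0.012, 1.0, 0.0, -0.0]
force: [0.5, -0.7, 0.2]
opening: -0.1
```

Call:
servo_tool([
  [255, 0, 1, 0, 0],
  [255, 0, 1, 0, 0],
  [255, 0, 1, 0, 0],
  [255, 0, 0, 0, 0],
  [255, 0, 0, 0, 0],
])

```text
time: 20.03
eef_pos: [620.7, 155.9, 35.0]
ee_rot: [-0.012, 1.0, 0.0, -0.0]
force: [0.0, -0.0, -0.5]
opening: 0.2
```

Call:
servo_tool([
  [255, 0, 1, 0, 0],
  [255, 0, 1, 0, 0],
  [255, 0, 0, 0, 0],
  [255, 0, 0, 0, 0],
])

```text
time: 20.37
eef_pos: [620.7, 156.5, 35.0]
ee_rot: [-0.011, 1.0, -0.001, -0.0]
force: [-0.5, -6.0, 1.1]
opening: -0.1
```

Call:
servo_tool([
  [255, 0, -4, 0, 0],
  [100, 0, -4, -20, 0],
  [0, 0, -10, -35, 0],
  [0, 0, -38, 0, 0],
  [0, 0, -38, 0, 0],
  [0, 0, -38, 0, 0],
  [0, 0, -38, 0, 0],
  [0, 0, -38, 0, 0],
  [0, 0, 0, 0, 0],
  [0, 0, 0, 0, 0],
  [0, 0, 0, 0, 0],
])

```text
time: 21.28
eef_pos: [625.5, -49.8, 89.9]
ee_rot: [-0.011, 1.0, 0.001, 0.0]
force: [0.4, 0.3, 0.1]
opening: 85.5
```

```bash
python3 look.py
python3 - <<'E'
from m import *
go(582,-185.3,22,1.571+.21)
f=cam('top'); save(f,'p2.png',(220,165,350,270),6)
E
```

```text
net 0.94 [456. 184. 472. 204.]
net 0.32 [ 91. 301. 172. 335.]
[466. 155.] 421 top [ 718.84 -306.6    -0.98] 443 scene [ 632.93 -171.15   -0.89] 263
[451. 206.] 3364 top [ 617.89 -311.76   -0.05] 177 scene [ 621.37 -313.9    -0.06] 263
[455. 248.] 217 top [ 490.66 -276.51    1.56] 403 scene [ 416.62 -114.77   -0.89] 102
[465. 259.] 215 top [ 475.97 -301.93   -1.6 ] 355 scene [ 484.36 -159.19   -0.87] 0
[460. 283.] 1029 top [ 419.79 -199.88   -2.  ] 0 scene [307.98 -41.21  -0.83] 11
tool shift (axes before) [  46.8 -135.6   67.8] (axes after roll) [  71.  -124.6   67.8] roll -0.185 ang 1.596 t 21.4 F [-0.3  0.1  1. ] open 85.7
```

View pics/p2.png

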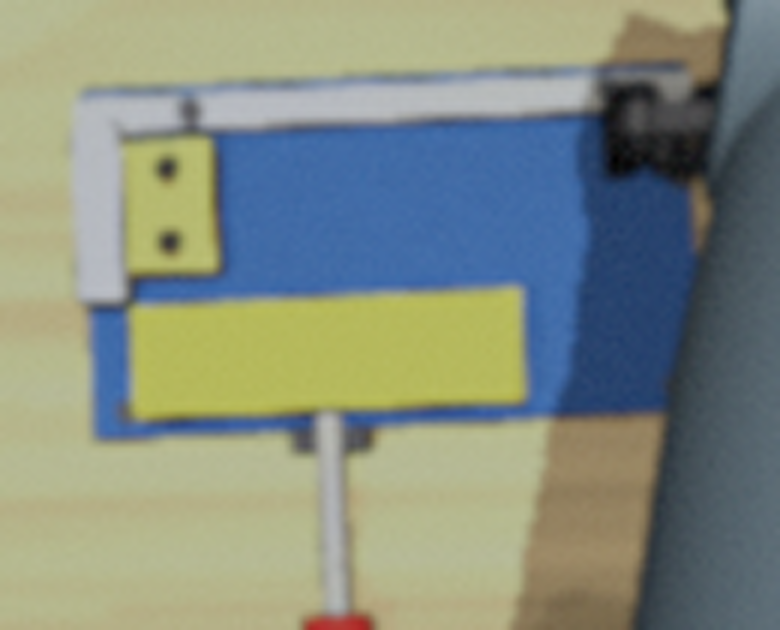

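Run:
```python
from m import *
g=cam("scene"); A=np.linspace(-1.5,1.2,6)
for d in finder.masks_of("scene","blankA"):
    if d["p"]>.3: print(round(d["p"],2),np.round(d["box"]))
print(fitbox(g,proj(g,[[583,-186,15]])[0],(583,-186,A),r=30))
```

```text
0.87 [270. 340. 301. 368.]
0.35 [309. 214. 371. 233.]
(array([ 557.16642705, -235.78899811,    3.32355773]), np.float64(80.51873178811144))
```

Run:
```python
from m import *
g=cam("scene"); save(g,'s3.png',(200,190,420,390),3)
```

```text
(no output)
```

View pics/s3.png

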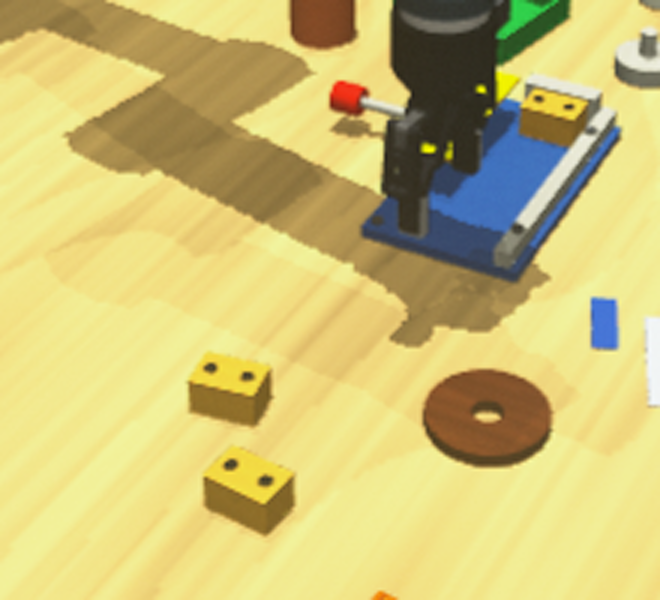

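The second blank has been knocked aside and now sits near scene pixel (277,319). I'll re-measure it from the scene camera.

Run:
```python
from m import *
g=cam("scene"); A=np.linspace(-1.5,1.2,6)
for c in((277,319),(283,352)):
    p=ray(g,c,15)[0][:2]; x,k=fitbox(g,c,(*p,A),r=27); print(x,k)
    go(x[0]-1.8,x[1]+1.5,110,1.571+x[2])
```

```text
[ 5.57475229e+02 -2.35474633e+02  1.67997765e-01] 104.60443807387655
tool shift (axes before) [  74.4 -182.8  -20.1] (axes after roll) [  99.8 -170.3  -20.1] roll -0.144 ang 1.595 t 21.7 F [ 0.   0.1 -0.9] open 85.1
[ 6.21434952e+02 -3.13912368e+02 -6.36098817e-02] 149.5248058815094
tool shift (axes before) [  12.3 -262.8  -20.1] (axes after roll) [ -10.8 -262.9  -20.1] roll 0.088 ang 1.595 t 21.7 F [ 0.   0.1 -0.9] open 85.1
```

Call:
servo_tool([
  [0, 15, -36.5, -10, 0],
  [0, 15, -36.5, 0, 0],
  [0, 15, -36.5, 0, 0],
  [0, 15, -36.5, 0, 0],
  [0, 14.4, -36.5, 0, 0],
  [0, 0, 0, 0, -0.072],
  [0, 0, 0, 0, -0.072],
  [0, 0, 0, 0, 0],
  [0, 0, 0, 0, 0],
  [0, 0, 0, 0, 0],
])

```text
time: 22.52
eef_pos: [555.5, -233.9, 100.0]
ee_rot: [-0.083, 0.997, 0.0, 0.0]
force: [-0.1, 0.4, -0.2]
opening: 85.3
```

Run:
```python
from m import *
g=cam("scene"); A=np.linspace(-1.5,1.2,6)
c=(277,319);p=ray(g,c,15)[0][:2]; x,k=fitbox(g,c,(*p,A),r=27); print(x,k)
go(555.7,-234,22,1.571+.17)
```

```text
[ 582.83410418 -254.17982399   -1.94180821] 1530.2896469579434
tool shift (axes before) [-0.1 -0.3 77.9] (axes after roll) [-0.1 -0.3 77.9] roll -0.003 ang 1.738 t 22.6 F [-0.  -0.1 -0.1] open 85.3
```

Call:
servo_tool([
  [0, 0, 0, 22, 0],
  [0, 0, 0, 24, 0],
  [0, 0, 0, 20, 0],
  [0, 0, 0, 11, 0],
  [0, 0, 0, 0, 0],
  [0, 0, 0, 0, 0],
  [180, 0, 0, 0, 0],
  [255, 0, 0, 0, 0],
  [255, 0, 0, 0, 0],
  [255, 0, 0, 0, 0],
  [255, 0, 0, 0, 0],
  [255, 0, 0, 0, 0],
], newtons=70)

```text
time: 23.57
eef_pos: [556.3, -234.9, 24.1]
ee_rot: [-0.083, 0.997, -0.001, 0.001]
force: [-0.2, 0.8, 6.3]
opening: 32.6
```

Call:
servo_tool([
  [255, 0, 0, -10, 0],
  [255, 0, 0, -25, 0],
  [255, 0, 0, -35, 0],
  [255, 0, 0, 0, 0.073],
  [255, 0, 0, 0, 0.073],
  [255, 0, 0, 0, 0],
  [255, 0, 0, 0, 0],
  [255, 0, 0, 0, 0],
])

```text
time: 24.23
eef_pos: [554.7, -234.1, 92.4]
ee_rot: [-0.011, 1.0, 0.0, -0.001]
force: [0.5, -0.4, -1.6]
opening: 32.9
```

Run:
```python
from m import *
F=[625,117,.023]
go(*T(F,[-3,9,0])[0][:2],94,1.594)
```

```text
tool shift (axes before) [-75.3 358.4  -1.4] (axes after roll) [-75.5 358.3  -1.4] roll -0.001 ang 1.593 t 24.2 F [ 0.5 -0.4 -1.6] open 32.9
```

Call:
servo_tool([
  [255, -6.3, 29.9, 0, 0],
  [255, -6.3, 29.9, 0, 0],
  [255, -6.3, 29.9, 0, 0],
  [255, -6.3, 29.9, 0, 0],
  [255, -6.3, 29.9, 0, 0],
  [255, -6.3, 29.9, 0, 0],
  [255, -6.3, 29.9, 0, 0],
  [255, -6.3, 29.9, 0, 0],
  [255, -6.3, 29.9, 0, 0],
  [255, -6.3, 29.9, 0, 0],
  [255, -6.3, 29.9, 0, 0],
  [255, -6.3, 29.9, 0, 0],
])

```text
time: 25.23
eef_pos: [622.7, 127.4, 92.3]
ee_rot: [-0.011, 1.0, -0.0, -0.001]
force: [-0.2, -0.1, -1.8]
opening: 32.6
```

Call:
servo_tool([
  [255, 0, 0, 0, 0],
  [255, 0, 0, 0, 0],
  [255, 0, 0, 25, 0],
  [255, 0, 0, 15, 0],
  [255, 0, 0, 8, 0],
  [255, 0, 0, 4, 0],
  [255, 0, 0, 0, 0],
  [255, 0, 0, 0, 0],
  [255, 0, 0, 0, 0],
])

```text
time: 25.98
eef_pos: [624.2, 125.6, 42.1]
ee_rot: [-0.01, 1.0, 0.0, 0.001]
force: [0.5, -0.0, -0.5]
opening: 33.1
```

Call:
servo_tool([
  [255, 2, 0, 2, 0],
  [255, 0, 0, 3, 0],
  [255, 0, 0, 1.2, 0],
  [255, 0, 0, 0, 0],
  [255, 0, 0, 0, 0],
  [255, 0, 0, 0, 0],
])

```text
time: 26.48
eef_pos: [621.9, 125.9, 36.2]
ee_rot: [-0.011, 1.0, -0.0, 0.001]
force: [-2.0, -0.6, 5.2]
opening: 32.7
```

Call:
servo_tool([
  [115, 0, 0, 0, 0],
  [115, 0, 0, 0, 0],
  [115, 0, 0, 0, 0],
  [115, 0, 0, -20, 0],
  [115, 0, 0, -30, 0],
  [255, 0, -21, 0, 0],
  [255, 0, -21, 0, 0],
  [255, 0, 0, 0, 0],
  [255, 0, 0, 20, 0],
  [255, 0, 0, 20, 0],
  [255, 0, 0, 10, 0],
  [255, 0, 0, 0, 0],
])

```text
time: 27.48
eef_pos: [619.4, 84.0, 31.6]
ee_rot: [-0.011, 1.0, 0.0, -0.003]
force: [-0.6, 0.8, -1.3]
opening: -0.1
```

Call:
servo_tool([
  [255, 0, 0, 0, 0],
  [255, 0, 7, 0, 0],
  [255, 0, 7, 0, 0],
  [255, 0, 5, 0, 0],
  [255, 0, 5, 0, 0],
  [255, 0, 5, 0, 0],
  [255, 0, 4, 0, 0],
  [255, 0, 2, 0, 0],
  [255, 0, 0, 0, 0],
  [255, 0, 0, 0, 0],
])

```text
time: 28.32
eef_pos: [621.2, 119.2, 34.6]
ee_rot: [-0.011, 1.0, 0.0, -0.0]
force: [-0.1, 0.6, 0.1]
opening: -0.0
```

Call:
servo_tool([
  [255, 0, 1.5, 0, 0],
  [255, 0, 1.5, 0, 0],
  [255, 0, 1, 0, 0],
  [255, 0, 0, 0, 0],
  [255, 0, 0, 0, 0],
])

```text
time: 28.73
eef_pos: [621.4, 122.4, 34.7]
ee_rot: [-0.01, 1.0, -0.0, -0.0]
force: [0.2, -2.7, -0.4]
opening: 0.4
```

Call:
servo_tool([
  [255, 0, 0.5, 0, 0],
  [255, 0, 0, 0, 0],
  [255, 0, 0, 0, 0],
])

```text
time: 28.98
eef_pos: [621.4, 122.5, 34.7]
ee_rot: [-0.01, 1.0, -0.001, -0.0]
force: [0.7, -5.3, -1.0]
opening: -0.1
```

Call:
servo_tool([
  [255, 0, -4, 0, 0],
  [100, 0, -4, -20, 0],
  [0, 0, -10, -45, 0],
  [0, 0, -38, 0, 0],
  [0, 0, -38, 0, 0],
  [0, 0, -38, 0, 0],
  [0, 0, 0, 0, 0],
  [0, 0, 0, 0, 0],
  [0, 0, 0, 0, 0],
])

```text
out of range: row 3 has -45, outside -41.7 to 41.7
```

Run:
```python
from m import *
A=np.linspace(-1.5,1.2,6)
for n in("top","scene"):
    g=cam(n)
    for z in finder.masks_of(n,"blankA"):
        if z["p"]>.3: print(n,round(z["p"],2),np.round(z["box"]))
    c=proj(g,[[619.5,-312.5,15]])[0]; x,k=fitbox(g,c,(619.5,-312.5,A),r=26); print(x,k)
go(619.6,-312.5,100,1.571-.055)
f=cam('top'); save(f,'p3.png',(220,165,480,300),3)
```

```text
top 0.61 [456. 186. 475. 205.]
top 0.48 [171. 258. 186. 278.]
[ 6.17791665e+02 -3.11391445e+02 -4.36257950e-02] 81.13809684068026
scene 0.64 [272. 341. 297. 366.]
[ 621.40101032 -313.99452845   -3.20204993] 6.415035940807763
tool shift (axes before) [  10.7 -435.   -64.6] (axes after roll) [ -22.  -434.5  -64.6] roll 0.075 ang 1.591 t 29.2 F [ 1.2 -4.8 -0.4] open 0.3
```

View pics/p3.png

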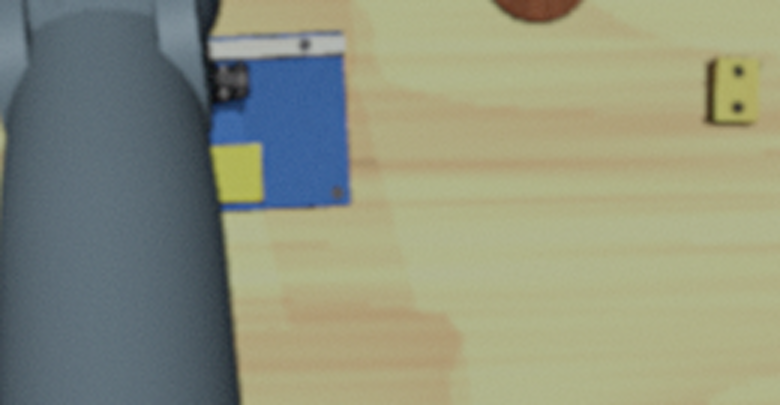

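Call:
servo_tool([
  [255, 0, -4, 0, 0],
  [100, 0, -6, -20, 0],
  [0, 0, -10, -35, 0],
  [0, 1, -36, -10, 0],
  [0, 1, -36, 0, 0],
  [0, 1, -36, 0, 0],
  [0, 1, -36, 0, 0],
  [0, 1, -36, 0, 0],
  [0, 1, -36, 0, 0],
  [0, 1, -36, 0, 0],
  [0, 1, -36, 0, 0],
  [0, 1, -36, 0, 0],
])

```text
time: 30.23
eef_pos: [619.9, -221.6, 100.0]
ee_rot: [-0.011, 1.0, 0.001, 0.001]
force: [1.3, 0.5, -0.3]
opening: 85.8
```

Call:
servo_tool([
  [0, 1, -36, 0, 0],
  [0, 1, -36, 0, 0],
  [0, 0, -19, 0, 0.075],
  [0, 0, 0, 0, 0],
  [0, 0, 0, 0, 0],
  [0, 0, 0, 0, 0],
  [0, 0, 0, 0, 0],
])

```text
time: 30.82
eef_pos: [619.8, -309.9, 99.7]
ee_rot: [0.026, 1.0, 0.001, -0.0]
force: [0.3, 0.3, 0.2]
opening: 85.3
```

Run:
```python
from m import *
go(619.6,-312.7,22,1.571-.055)
f=cam('top'); save(f,'p4.png',(220,165,350,270),6)
```

```text
tool shift (axes before) [ 0.  -3.  77.7] (axes after roll) [-0.  -3.  77.7] roll 0.003 ang 1.519 t 30.8 F [0.3 0.3 0.2] open 85.3
```

View pics/p4.png

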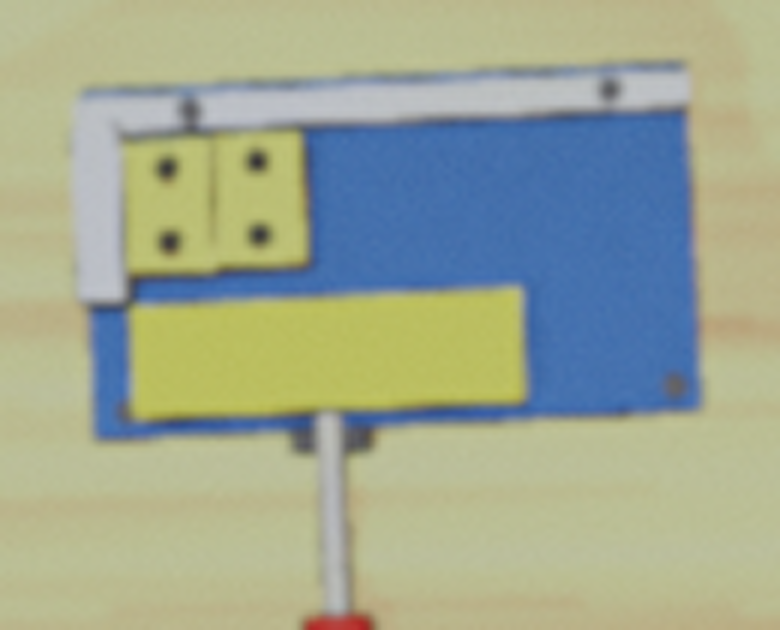

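The first two blanks are flush with each other and with the stop. Now the third.

Call:
servo_tool([
  [0, 0, -3, 22, 0],
  [0, 0, 0, 24, 0],
  [0, 0, 0, 20, 0],
  [0, 0, 0, 11, 0],
  [0, 0, 0, 0, 0],
  [0, 0, 0, 0, 0],
  [180, 0, 0, 0, 0],
  [255, 0, 0, 0, 0],
  [255, 0, 0, 0, 0],
  [255, 0, 0, 0, 0],
  [255, 0, 0, 0, 0],
  [255, 0, 0, 0, 0],
], newtons=70)

```text
time: 31.87
eef_pos: [620.4, -315.3, 24.1]
ee_rot: [0.027, 1.0, -0.001, 0.001]
force: [-0.8, 0.4, 5.7]
opening: 32.6
```

Call:
servo_tool([
  [255, 0, 0, -10, 0],
  [255, 0, 0, -25, 0],
  [255, 0, 0, -35, 0],
  [255, 0, 0, 0, -0.037],
  [255, 0, 0, 0, -0.037],
  [255, 0, 0, 0, 0],
  [255, 0, 0, 0, 0],
  [255, 0, 0, 0, 0],
])

```text
time: 32.53
eef_pos: [618.8, -314.4, 92.0]
ee_rot: [-0.01, 1.0, 0.001, -0.001]
force: [-0.7, 0.4, -1.1]
opening: 32.4
```

Run:
```python
from m import *
F=[625,117,.023]
go(*T(F,[-3,-25,0])[0][:2],94,1.594)
```

```text
tool shift (axes before) [-11.7 406.2  -1.6] (axes after roll) [-13.2 406.1  -1.6] roll -0.004 ang 1.59 t 32.5 F [-0.7  0.4 -1.1] open 32.4
```

Call:
servo_tool([
  [255, -0.8, 33.8, 0, -0.004],
  [255, -0.8, 33.8, 0, 0],
  [255, -0.8, 33.8, 0, 0],
  [255, -0.8, 33.8, 0, 0],
  [255, -0.8, 33.8, 0, 0],
  [255, -0.8, 33.8, 0, 0],
  [255, -0.8, 33.8, 0, 0],
  [255, -0.8, 33.8, 0, 0],
  [255, -0.8, 33.8, 0, 0],
  [255, -0.8, 33.8, 0, 0],
  [255, -0.8, 33.8, 0, 0],
  [255, -0.8, 33.8, 0, 0],
])

```text
time: 33.53
eef_pos: [618.5, 92.6, 92.2]
ee_rot: [-0.012, 1.0, 0.0, -0.001]
force: [0.5, -0.0, -1.2]
opening: 33.1
```

Call:
servo_tool([
  [255, 0, 0, 0, 0],
  [255, 0, 0, 0, 0],
  [255, 0, 0, 25, 0],
  [255, 0, 0, 15, 0],
  [255, 0, 0, 8, 0],
  [255, 0, 0, 4, 0],
  [255, 0, 0, 0, 0],
  [255, 0, 0, 0, 0],
  [255, 0, 0, 0, 0],
])

```text
time: 34.28
eef_pos: [620.3, 90.6, 41.9]
ee_rot: [-0.012, 1.0, 0.0, 0.001]
force: [0.3, 0.4, -2.0]
opening: 32.6
```

Call:
servo_tool([
  [255, -1.5, 0, 2, 0],
  [255, 0, 0, 3, 0],
  [255, 0, 0, 1, 0],
  [255, 0, 0, 0, 0],
  [255, 0, 0, 0, 0],
  [255, 0, 0, 0, 0],
])

```text
time: 34.78
eef_pos: [622.1, 91.0, 36.1]
ee_rot: [-0.012, 1.0, -0.0, 0.001]
force: [-0.1, -0.3, 5.5]
opening: 32.5
```

Call:
servo_tool([
  [115, 0, 0, 0, 0],
  [115, 0, 0, 0, 0],
  [115, 0, 0, 0, 0],
  [115, 0, 0, -20, 0],
  [115, 0, 0, -30, 0],
  [255, 0, -21, 0, 0],
  [255, 0, -21, 0, 0],
  [255, 0, 0, 0, 0],
  [255, 0, 0, 20, 0],
  [255, 0, 0, 20, 0],
  [255, 0, 0, 10, 0],
  [255, 0, 0, 0, 0],
])

```text
time: 35.78
eef_pos: [618.9, 49.4, 31.5]
ee_rot: [-0.012, 1.0, 0.0, -0.003]
force: [-0.6, 0.5, 0.3]
opening: 0.1
```

Call:
servo_tool([
  [255, 0, 0, 0, 0],
  [255, 0, 7, 0, 0],
  [255, 0, 7, 0, 0],
  [255, 0, 5, 0, 0],
  [255, 0, 5, 0, 0],
  [255, 0, 5, 0, 0],
  [255, 0, 4, 0, 0],
  [255, 0, 0, 0, 0],
  [255, 0, 0, 0, 0],
])

```text
time: 36.53
eef_pos: [620.9, 82.6, 34.7]
ee_rot: [-0.012, 1.0, 0.0, -0.0]
force: [-0.1, -0.0, 0.5]
opening: 0.0
```

Expected contact at about 88.5.

Call:
servo_tool([
  [255, 0, 2, 0, 0],
  [255, 0, 2, 0, 0],
  [255, 0, 1, 0, 0],
  [255, 0, 1, 0, 0],
  [255, 0, 0, 0, 0],
  [255, 0, 0, 0, 0],
])

```text
time: 37.03
eef_pos: [620.8, 88.0, 34.7]
ee_rot: [-0.012, 1.0, 0.0, -0.0]
force: [-0.4, -0.3, -0.5]
opening: -0.3
```

Call:
servo_tool([
  [255, 0, 0.8, 0, 0],
  [255, 0, 0, 0, 0],
  [255, 0, 0, 0, 0],
])

```text
time: 37.28
eef_pos: [620.9, 88.4, 34.7]
ee_rot: [-0.012, 1.0, -0.0, -0.0]
force: [0.1, -3.5, -0.1]
opening: -0.0
```

Call:
servo_tool([
  [255, 0, 0.7, 0, 0],
  [255, 0, 0, 0, 0],
  [255, 0, -4, 0, 0],
  [255, 0, -10, -20, 0],
  [100, 0, -20, -35, 0],
  [0, 30, -25, -10, 0],
  [0, 30, -25, 0, 0],
  [0, 30, -25, 0, 0],
  [0, 30, -25, 0, 0],
  [0, 30, -25, 0, 0],
  [0, 0, 0, 0, 0],
  [0, 0, 0, 0, 0],
])

```text
time: 38.28
eef_pos: [473.3, -73.4, 99.8]
ee_rot: [-0.011, 1.0, 0.001, -0.0]
force: [0.4, 0.2, -0.4]
opening: 85.2
```

Run:
```python
from m import *
go(451,127,100,1.594)
f=cam('top'); save(f,'p5.png',(220,165,350,270),6)
```

```text
tool shift (axes before) [1.800e+01 2.008e+02 2.000e-01] (axes after roll) [1.760e+01 2.008e+02 2.000e-01] roll -0.002 ang 1.592 t 38.3 F [ 0.4  0.2 -0.4] open 85.2
```

View pics/p5.png

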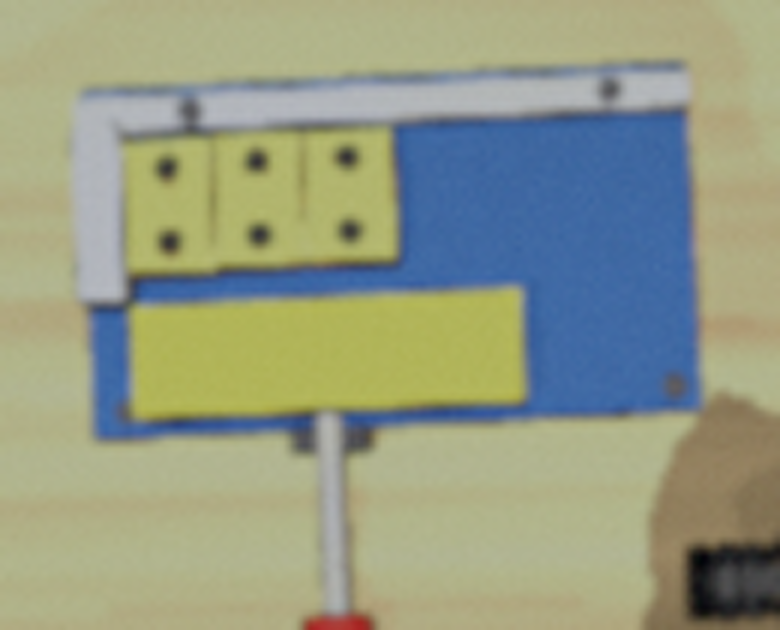

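Call:
servo_tool([
  [0, 3, 33.5, 0, 0],
  [0, 3, 33.5, 0, 0],
  [0, 3, 33.5, 0, 0],
  [0, 3, 33.5, 0, 0],
  [0, 3, 33.5, 0, 0],
  [0, 3, 33.5, 0, 0],
  [0, 0, 0, 0, 0],
  [0, 0, 0, 0, 0],
  [0, 0, 0, 0, 0],
])

```text
time: 39.08
eef_pos: [452.9, 128.3, 99.9]
ee_rot: [-0.013, 1.0, 0.0, 0.001]
force: [0.3, -0.1, -0.1]
opening: 85.4
```

Call:
servo_tool([
  [0, 0, 0, 22, 0],
  [0, 0, 0, 22, 0],
  [0, 0, 0, 16, 0],
  [0, 0, 0, 8, 0],
  [0, 0, 0, 0, 0],
  [0, 0, 0, 0, 0],
  [0, 0, 0, 0, 0],
])

```text
time: 39.67
eef_pos: [453.0, 127.1, 32.7]
ee_rot: [-0.012, 1.0, 0.0, 0.001]
force: [-0.4, -0.2, 1.2]
opening: 85.8
```

Call:
servo_tool([
  [120, 0, 0, 0, 0],
  [255, 0, 0, 0, 0],
  [255, 0, 0, 0, 0],
  [255, 0, 0, 0, 0],
  [255, 0, 0, 0, 0],
  [255, 0, 0, 0, 0],
  [255, 0, 0, 0, 0],
], newtons=80)

```text
time: 40.25
eef_pos: [452.2, 126.7, 32.5]
ee_rot: [-0.012, 1.0, -0.001, 0.0]
force: [-0.5, -3.7, 7.2]
opening: 25.5
```

Call:
servo_tool([
  [255, -3, 0, 0, 0],
  [255, -5, 0, 0, 0],
  [255, -6, 0, 0, 0],
  [255, -6, 0, 0, 0],
  [255, -6, 0, 0, 0],
  [255, -6, 0, 0, 0],
  [255, -6, 0, 0, 0],
  [255, -5, 0, 0, 0],
  [255, 0, 0, 0, 0],
  [255, 0, 0, 0, 0],
])

```text
time: 41.08
eef_pos: [497.1, 127.9, 32.5]
ee_rot: [-0.012, 1.0, -0.001, 0.002]
force: [3.4, -4.6, 4.2]
opening: 25.6
```

Call:
servo_tool([
  [255, -2, 0, 0, 0],
  [255, -1, 0, 0, 0],
  [255, 0, 0, 0, 0],
  [255, 0, 0, 0, 0],
])

```text
time: 41.42
eef_pos: [497.2, 127.9, 32.5]
ee_rot: [-0.012, 1.0, -0.001, -0.001]
force: [-2.9, -5.3, 11.9]
opening: 25.5
```

Fully home (45 mm of travel). I release, retreat and check.

Call:
servo_tool([
  [0, 0, 0, 0, 0],
  [0, 0, 0, 0, 0],
  [0, 0, 0, 0, 0],
  [0, 0, 0, 0, 0],
  [0, 0, 0, -30, 0],
  [0, 0, 0, -40, 0],
  [0, 15, -35, -20, 0],
  [0, 15, -35, 0, 0],
  [0, 10, -35, 0, 0],
  [0, 0, -35, 0, 0],
  [0, 0, -35, 0, 0],
  [0, 0, 0, 0, 0],
])

```text
time: 42.42
eef_pos: [463.2, -51.2, 121.4]
ee_rot: [-0.009, 1.0, -0.001, 0.001]
force: [0.6, -0.3, -0.2]
opening: 85.4
```

Run:
```python
from m import *
f=cam('top'); g=cam('scene')
a=cv2.resize(f["image"][165:275,215:345],None,fx=4,fy=4,interpolation=2)
b=cv2.resize(g["image"][170:290,300:430],None,fx=4,fy=4,interpolation=2)[:440]
c=np.hstack([a,b]); c=cv2.resize(c,(800,int(800*c.shape[0]/c.shape[1])))
cv2.imwrite("pics/fin.png",c[:,:,::-1]); print(status.get_obs()["time"])
```

```text
42.5167
```

View pics/fin.png

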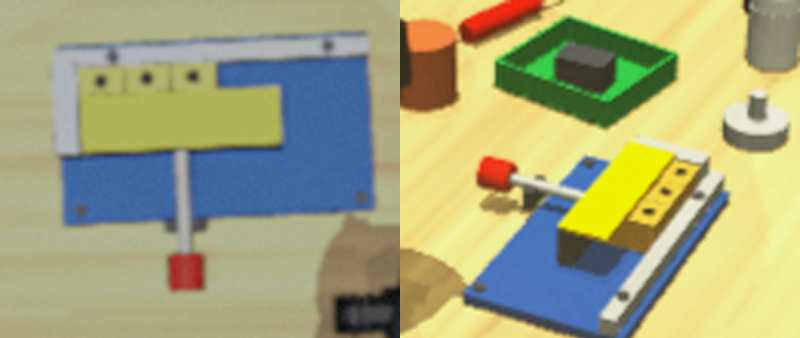

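The row is closed, the lip is home and the finished part is in the tray. No other blank was visible on the bench at the start.

```bash
python3 -c "
from workcell import order; print(order.hand_in())"
```

```text
the job is handed in; nothing more can be done
None
```

The batch is changed and the job is handed in, at about 42.5 s of the 210 s allowed. It reported no verdict.

- **Knob and finished part:** I pulled the knob out 45 mm to its detent and laid the dark steel part in the green tray.
- **Blanks:** There were three blanks on the bench. I stood each in the channel and pushed it along: the first against the end stop, then each against its neighbour. One blank was knocked aside during the run, so I measured it again before picking it up.
- **Locking:** I pushed the knob home until it stopped, 45 mm in.

**Last checks:**
- The tool's stopping points for the three pushes were 34.0 and 34.1 mm apart, which matches the 34 mm blank width with no gap.
- The last pictures show the row flush under the lip, the knob home and the dark part in the tray.
- I touched none of the other things. The drum, wheel and screwdriver look unmoved in the last picture; the rest were outside it.

**Disagreements:** The two cameras differed by about 3–5 mm, so I mostly used their mean for picking up and let contact decide the final placing. The recognition networks also missed some blanks, so I found those by colour and outline instead. One retreat move was refused for a number out of range, and I sent it again corrected.

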